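# Seat the keyed lens cell on a microscope lamp house and hold it home

## Task

Fit the knurled lens cell from the mat to the light port of the microscope lamp house: set it upright over the port tube, turn it until its hidden keyways drop over the three pins, then push it fully home against the sprung seat ring. Finish still holding it pushed home, so that I can tighten the set screws; it springs up again if you let go. Leave everything else on the bench where it is.

Things in the scene. Friction and masses are not known exactly. Their poses are not given: they have to be found in the camera images.
- cell_mid (a point): Centre, half-way up (18 mm above the underside), of the lens cell: a round aluminium part 36 mm tall with a lens in its top, about 160 g, standing upright on the grey mat, z axis up. Its upper 24 mm are a knurled head 54 mm in diameter (grip it there); below is a plain skirt 43 mm in diameter, 12 mm tall.
- cell_foot (a point): Centre of the same cell's underside: the mouth of a bore 32.5 mm wide, 20 mm deep, with three lengthwise keyways in its wall, 120 degrees apart, 9 mm wide, open at the foot. Nothing outside marks where they are, so they are found by turning, in small steps or slowly: they meet the pins somewhere within any third of a turn, either way.
- port (a point): Light port on top of the fixed white finned lamp house (110 x 120 x 120 mm): centre of the seating face where the cell's foot rests when fully home, z axis up along the port. A tube 31 mm in diameter stands 17 mm above this face, its top 4.5 mm tapered to 26 mm. A rim 8 mm tall, 50 mm across outside, surrounds the face; fingers on the knurled head pass outside it, the top plate is 16 mm lower.
- pin_top (a point): On the port axis, level with the tops of three pins, 11 mm above the seating face. The pins, 5 mm thick and 120 degrees apart, stick 4 mm out of the tube's side. A cell whose keyways are not over them stops here, 11 mm short of home, and stands stably if let go; with the keyways over them (about 5 degrees of play either way) it drops past them.
- seat_ring (a joint): How far the sprung seat ring (25 mm in diameter, in the mouth of the port tube) is pushed down, in m. 0 when free, its top 24 mm above the seating face; it meets the roof of the cell's bore 4 mm before home and reads 0.004 with the cell home. It pushes back with 4.5 N at first, 10.5 N at home, and lifts the cell 4 mm if that is let go.
- plain_ring_mid (a point): Bystander: centre of a smooth low lens ring 42 mm in diameter and 18 mm tall on the same mat (lower, narrower and not knurled); leave it.
- dropper: Bystander: white dropper bottle 26 mm in diameter, 70 mm tall, on the mat; origin at the centre of its underside.
- driver: Bystander: small screwdriver 150 mm long with a black handle, lying beside the lamp house; its x axis runs along it.
- slide_box: Bystander: grey slide box 100 x 78 x 32 mm; origin at the centre of its underside.
- blower: Bystander: standing rubber dust blower, 52 mm in diameter and 95 mm tall; origin at the centre of its underside.
Mind the look-alikes: they are no part of the job. What is shaped like the part that bears cell_mid but blue or turquoise is not meant.

How it is judged (in metres and radians):
On the way, in this order (a step that is already met when the one before it is completed fails the run):
1. the lens cell is lifted higher than the mouth of the port tube (z of cell_foot in the frame of port above 0.02 m), for 0.1 s.
2. its skirt is set upright over the port tube (x of cell_foot in the frame of port between -0.003 and 0.003 m and y of cell_foot in the frame of port between -0.003 and 0.003 m and angle between cell_foot's own z axis and vertical below 0.08 rad and z of cell_foot in the frame of port below 0.0155 m), for 0.1 s.
At the end, for the whole second after the job is handed in: Through the last second the lens cell is on the port, within 3 mm of its axis in each direction and upright within 0.08 rad, its foot at most 2 mm above the seating face and so the seat ring pressed down more than 2 mm, at rest, with the fingers still holding it (over 2 N on the cell) (x of cell_foot in the frame of port between -0.003 and 0.003 m and y of cell_foot in the frame of port between -0.003 and 0.003 m and angle between cell_foot's own z axis and vertical below 0.08 rad and z of cell_foot in the frame of port below 0.002 m and value of joint seat_ring above 0.002 m and contact force between the fingers and cell above 2 N and linear speed of cell below 0.01 m/s); the arm keeps its last pose, push and grip.
It fails at once if a bystander is moved more than 20 mm (distance of any of plain_ring_mid, dropper, driver, slide_box, blower from where it was at the start of the episode above 0.02 m).
It also fails if it takes over 58 s, if anything falls off the work surface, if the arm or the gripper's body presses on something with over 40 N, if the wrist force passes 120 N, or if a joint passes its speed limit or range.

## Robot

A 6-joint arm with a two-finger parallel gripper is mounted at the origin on the work surface. World frame = base frame: x ahead of the robot, y to its left, z up, the work surface at z = 0. Lengths are in mm, angles in degrees, forces in N, time in s.
With the tool pointing down it reaches from about 275 to 850 mm from the base axis. Payload 5.2 kg.
Tool frame: the origin (TCP) lies between the finger pads; the fingertips stand 14 mm ahead of it and the grasp point (between the pads) lies 5 mm behind it; y points along the fingers, x is the direction in which the jaws open and shut, and the axes are right-handed (so a half turn about y gives the same grasp; the last joint's range is limited). The gripper opens to 85 mm and grips with 20 to 120 N. Pads are 22 mm wide; open, the fingers measure 114 mm over their backs; the gripper's body (76 mm by 85 mm) begins 54 mm behind the grasp point. The pads swing forward as they close: fully open they stand 13 mm farther back than shut.
Start: joints at [-78.999, 14.817, 87.949, -0, 77.235, -11.62], TCP at [211.564, -507.687, 245.31] pointing down, gripper open.
Joint ranges: [-179.93, 179.93], [-52.35, 119.4], [10.71, 147.94], [-69.91, 249.91], [12.55, 155.21], [-178.61, 178.61]. Speed limits (degrees/s): [147.25, 147.25, 180, 180, 180, 180].

## Interface

Orientations are given as a 3x3 rotation matrix whose columns are the frame's x, y, z axes.
In Python, from workcell import env gives the robot as it stands. The module is installed in compiled form; this text tells all that it offers.
- The arm moves only by the tool apply_moves, never from a script. Its argument "rows" is one flat list of numbers, 7 for each row, row after row: the shift along the world's x, y, z in units of 0.03 m (1.0 is 0.03 m), then the turn, a rotation vector about the world's x, y, z in units of 0.1 rad (1.0 is 0.1 rad), then the opening, from 0 (shut) to 1 (fully open). In form: [x, y, z, wx, wy, wz, gripper, x, y, z, wx, wy, wz, gripper, ...]. A call has 1 to 20 rows; each row shifts and turns the commanded pose from where the row before left it; what a row does not reach is not made up. A row lasts 1/8 s, in which the tool goes at most 62.5 mm and 10.7 degrees, less where a joint would pass 70% of its speed; a pose out of reach is approached as far as the arm can. A call with a number of a shift or a turn outside -1 to 1 is refused whole. A call with a gripper value outside its range is refused whole. The fingers move at their own pace and stop on an object; the grip force is fixed at half the most. Time passes only in rows, so rows that do not move let the fingers close. It gives the time, the measured TCP pose, the force and the opening at its end, in the units of the state.
- env.state(): the state, without advancing time (a new reading comes with each control period).
- env.camera(name): name is "scene" or "top"; returns a dict with "image" (400x640x3 uint8, blue, green, red), "fx", "fy", "cx", "cy" (pixels), "pose" (4x4, takes a point from camera to world coordinates). Camera axes: x right, y down, z forward; pixel columns grow to the right and rows downward; lengths in mm; the calibration is good to about 2 mm. A picture is of the moment at which its call begins. There is no depth.
- env.close_job(): hands the job in, once; it reports no verdict.
Trained networks look in the newest picture that a camera, given by its name, has taken for a name from the list of things; names that differ only in an ending like _2 or _b are one class to them, and where a whole thing is asked for, a point or a joint stands for the part that bears it (a point fixed in the world has none). Each returns a list of dicts, best first, with "conf" (0 to 1); they miss things now and then, are a little off and sometimes report something else, mostly with a low value. They report only what shows in the picture. A call takes as long as a camera call. They do not tell look-alikes from the thing itself.
- env.trace(camera, target): "pixels" (400x640 bool, what is visible of it) and "at" ([column, row] in pixels, amid what is visible of it).
The state is a dict: "time_s": time; "q": joint angles; "qvel": joint speeds; "joint_efforts": joint torques, N m; "position": TCP position; "tcp_rot": TCP orientation; "ft_force": force on the tool from outside, world axes, zero at the start; "wrist_torque": the same for the moment, N m; "finger_gap": finger opening in mm.
Only numpy, scipy, OpenCV 4.12 (cv2) and the standard library are available. Lean on these libraries where they do the work, as an engineer would, in place of code of your own. Each camera call takes 0.05 s, during which the arm holds its last target.

## Working session

There is one attempt and no reset: what is moved stays moved. The work goes in short steps, Python scripts to look and compute and a tool call to move; the robot and the scene stay as the last step left them, time stands still between calls to the robot, and variables do not carry over. Pictures are saved under pics/ and viewed, and the job is handed in when it is done.

Besides the shell and the picture viewer there is one more tool, called after "Emit:" by a JSON object that holds its "method" and its "body". apply_moves: Moves the arm, as the interface text tells. Shifts and turns lie within -1 to 1; 1 stands for 0.03 m of shift or 0.1 rad of turn. Its arguments: {"type":"object","properties":{"rows":{"type":"array","items":{"type":"number","minimum":-1,"maximum":1}}},"required":["rows"]}

```bash
mkdir -p pics; cat > h.py <<'E'
from workcell import env
import numpy as np, cv2
np.set_printoptions(precision=2,suppress=True)
def ray(c,u,v):
    d=np.array([(u-c['cx'])/c['fx'],(v-c['cy'])/c['fy'],1.0]); P=np.array(c['pose'])
    return P[:3,3],P[:3,:3]@d
def onz(c,u,v,z):
    o,d=ray(c,u,v); return o+d*(z-o[2])/d[2]
def proj(c,p):
    P=np.array(c['pose']); q=P[:3,:3].T@(np.array(p)-P[:3,3]); return c['fx']*q[0]/q[2]+c['cx'],c['fy']*q[1]/q[2]+c['cy']
E
python3 - <<'E'
from h import *
for n in('scene','top'):
    c=env.camera(n); cv2.imwrite(f'pics/{n}0.png',c['image']); print(n,c['fx'],c['cx'],c['cy']);print(np.array(c['pose']))
    for t in('cell_mid','cell_foot','port','pin_top','seat_ring','plain_ring_mid','dropper','driver','slide_box','blower'):
        try: print(t,[(np.round(r['at'],1),round(r['conf'],2),int(r['pixels'].sum())) for r in env.trace(n,t)])
        except Exception as e: print(t,e)
s=env.state();print(s['time_s'],s['tcp_rot'],s['ft_force'],s['finger_gap'])
E
```

```text
scene 449.9356846691737 322.3572206458113 198.86415871002902
[[ -0.87   0.3   -0.39 953.64]
 [  0.49   0.52  -0.7  707.46]
 [ -0.01  -0.8   -0.6  736.03]
 [  0.     0.     0.     1.  ]]
cell_mid [(array([287.8, 187.1]), 0.79, 281), (array([324.8, 164.2]), 0.68, 271), (array([243.8, 179.5]), 0.58, 289)]
cell_foot [(array([326.9, 166.5]), 0.83, 229), (array([245.7, 178.8]), 0.81, 330), (array([284.3, 186.5]), 0.63, 300)]
port [(array([401.3, 245.9]), 0.92, 4648)]
pin_top [(array([400.9, 249. ]), 0.89, 4636)]
seat_ring [(array([403.4, 212.7]), 0.66, 96)]
plain_ring_mid [(array([271. , 255.6]), 0.56, 1412), (array([318. , 205.4]), 0.51, 200)]
dropper [(array([292.7, 203.6]), 0.47, 169)]
driver [(array([458.1, 271. ]), 0.81, 357), (array([267.3, 150.6]), 0.31, 305)]
slide_box [(array([283.3, 186.2]), 0.64, 294), (array([270.2, 256.3]), 0.58, 1405)]
blower [(array([268.3, 148.5]), 0.59, 326)]
top 403.20267184905873 320.31003718044946 197.60327924259641
[[   0.01   -0.99    0.16  409.19]
 [  -1.     -0.02   -0.01  -40.14]
 [   0.01   -0.16   -0.99 1086.13]
 [   0.      0.      0.      1.  ]]
cell_mid [(array([387. , 209.5]), 0.75, 359), (array([421.6, 174.8]), 0.67, 373), (array([406.5, 261.4]), 0.62, 355)]
cell_foot [(array([387.5, 209.2]), 0.71, 378), (array([420.8, 175.5]), 0.71, 330), (array([405.4, 266.5]), 0.65, 386)]
port [(array([240.8, 236.4]), 0.79, 2759)]
pin_top [(array([236.6, 241.3]), 0.71, 2790)]
seat_ring [(array([209.4, 284.5]), 0.26, 300)]
plain_ring_mid [(array([342.7, 223.9]), 0.69, 197)]
dropper [(array([359.1, 200.7]), 0.48, 98)]
driver [(array([208.8, 284.9]), 0.85, 325)]
slide_box [(array([304.7, 153.9]), 0.76, 1126), (array([361.1, 197.8]), 0.71, 100)]
blower [(array([456.6, 223. ]), 0.73, 314), (array([239.9, 238.5]), 0.64, 2924)]
1.1 [[ 0.38  0.    0.92]
 [-0.92 -0.    0.38]
 [ 0.   -1.    0.  ]] [0.24 0.72 0.17] 85.55314033305541
```

```bash
python3 - <<'E'
import cv2
s=cv2.imread('pics/scene0.png');t=cv2.imread('pics/top0.png')
cv2.imwrite('pics/s1.png',cv2.resize(s[120:320,200:480],None,fx=2.8,fy=2.8,interpolation=cv2.INTER_CUBIC))
cv2.imwrite('pics/t1.png',cv2.resize(t[130:310,190:480],None,fx=2.7,fy=2.7,interpolation=cv2.INTER_CUBIC))
E
```

```text
(no output)
```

View pics/s1.png

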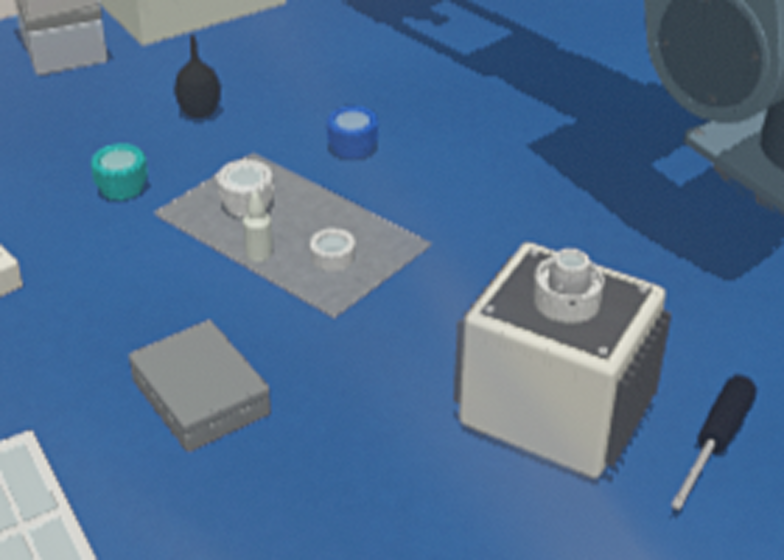

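View pics/t1.png

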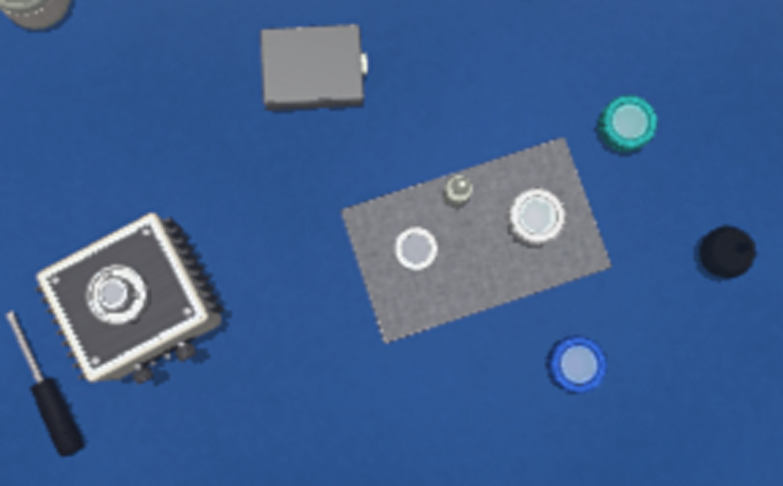

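View pics/top0.png

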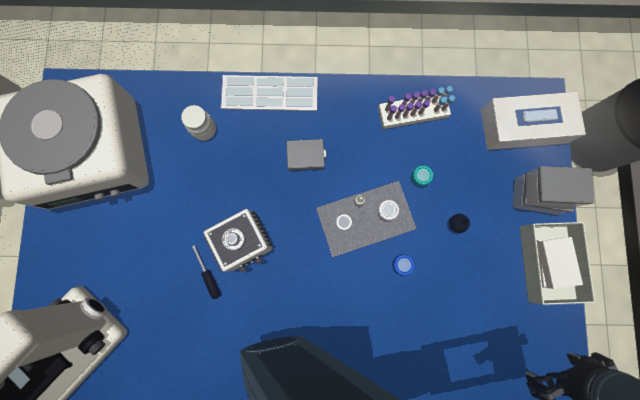

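Candidates for the cell (top image): silver one on the mat (389,210); turquoise (423,175); blue (403,265); plain ring (343,222). The silver knurled one on the mat fits the description. I'll fit it and the port tube in both views.

```bash
cat > fit.py <<'E'
from h import *
import sys
def circ(c,x,y,z,r,n=72):
    return np.array([proj(c,(x+r*np.cos(a),y+r*np.sin(a),z)) for a in np.linspace(0,2*np.pi,n)])
def overlay(c,circles,ctr,w=40,h=32,k=9):
    u0,v0=int(ctr[0]-w/2),int(ctr[1]-h/2)
    im=cv2.resize(c['image'][v0:v0+h,u0:u0+w],None,fx=k,fy=k,interpolation=cv2.INTER_CUBIC)
    for i,(x,y,z,r) in enumerate(circles):
        p=((circ(c,x,y,z,r)-[u0,v0]+.5)*k).astype(np.int32)
        cv2.polylines(im,[p],True,[(0,0,255),(0,255,0),(255,0,255),(0,255,255)][i%4],1)
    return im
E
python3 - <<'E'
from fit import *
cs={n:env.camera(n) for n in('top','scene')}
t=cs['top'];
print('cell',onz(t,388.9,210,37), 'port',onz(t,190+112/2.7,130+292/2.7,150))
# triangulate using traces: cell
s=cs['scene']
print('cell s',onz(s,200+246/2.8,120+177/2.8,37),'port s',onz(s,200+572/2.8,120+258/2.8,150))
x,y=onz(t,388.9,210,37)[:2]
C=[(x,y,37,27),(x,y,13,27),(x,y,1,21.5)]
px,py=onz(t,190+112/2.7,130+292/2.7,144)[:2]
D=[(px,py,128,25),(px,py,120,25),(px,py,137,13),(px,py,132.5,15.5)]
rows=[]
for L in(C,D):
    rows.append(np.hstack([overlay(cs[n],L,proj(cs[n],L[0][:3])) for n in('top','scene')]))
cv2.imwrite('pics/f1.png',np.vstack(rows))
E
```

```text
cell [ 550.75 -230.42   37.  ] port [464.02 155.05 150.  ]
cell s [ 548.03 -221.83   37.  ] port s [450.33 147.33 150.  ]
```

View pics/f1.png

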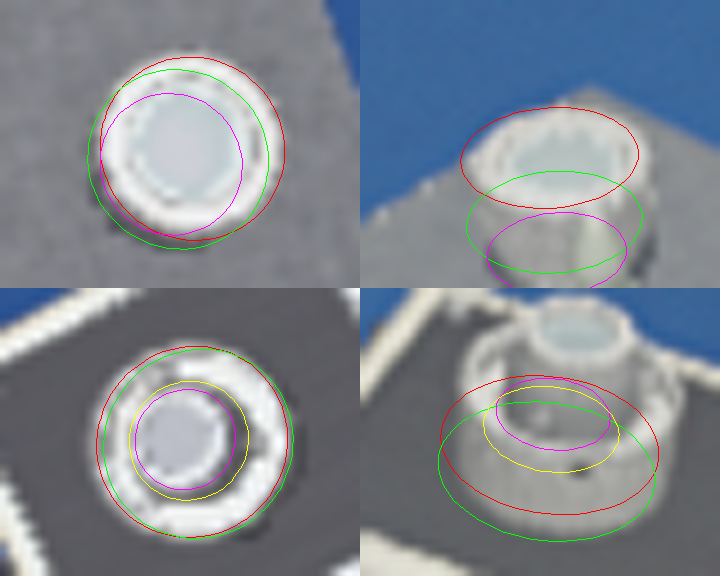

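```bash
cat >> fit.py <<'E'
from scipy.optimize import differential_evolution, minimize
from scipy.ndimage import map_coordinates, gaussian_filter
def score(c,g,x,y,circles,s):
    tot=0
    for z,r,sg in circles:
        a=circ(c,x,y,z,r+1.2); b=circ(c,x,y,z,r-1.2)
        I=lambda p: map_coordinates(g,[p[:,1],p[:,0]],order=1)
        tot+= sg*np.mean(I(b)-I(a))
    return tot
def fitc(c,x0,y0,circles,rng=15):
    g=gaussian_filter(c['image'].astype(float).mean(2),0.5)
    best=None
    for R,st in((rng,1.5),(2,.25)):
        bx=best[1:] if best else (x0,y0)
        best=max(((score(c,g,bx[0]+i,bx[1]+j,circles,0),bx[0]+i,bx[1]+j) for i in np.arange(-R,R+.1,st) for j in np.arange(-R,R+.1,st)))
    return best
E
python3 - <<'E'
from fit import *
cs={n:env.camera(n) for n in('top','scene')}
rows=[]
for nm,(x,y),L in (('cell',(551,-226),[(37,27,1)]),('port',(460,152),[(144,25,1),(153,13,1)])):
    r=[]
    for n in cs:
        b=fitc(cs[n],x,y,L); print(nm,n,np.array(b))
        X,Y=b[1:]
        M=[(X,Y,37,27),(X,Y,13,27),(X,Y,1,21.5)] if nm=='cell' else [(X,Y,144,25),(X,Y,120,25),(X,Y,153,13),(X,Y,148.5,15.5)]
        r.append(overlay(cs[n],M,proj(cs[n],M[0][:3])))
    rows.append(np.hstack(r))
cv2.imwrite('pics/f2.png',np.vstack(rows))
E
```

```text
cell top [  42.22  552.25 -229.5 ]
cell scene [  22.35  548.5  -227.75]
port top [ 84.7  463.75 154.25]
port scene [ 37.89 454.   150.25]
```

View pics/f2.png

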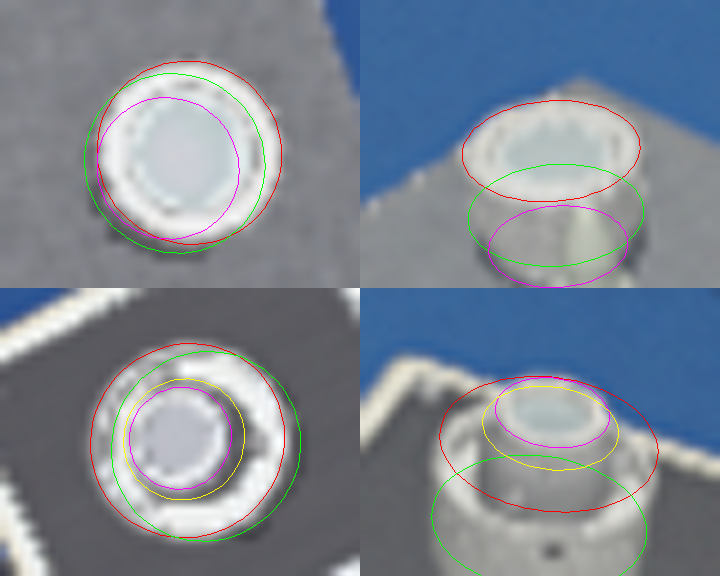

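```bash
python3 - <<'E'
from fit import *
cs={n:env.camera(n) for n in('top','scene')}
G={n:gaussian_filter(cs[n]['image'].astype(float).mean(2),0.5) for n in cs}
def joint(x0,circ_of,zs):
    for z in zs:
        out=[]
        for n in cs:
            b=fitc(cs[n],*x0,circ_of(z),rng=15); out+=list(b)
        print(z,np.array(out), np.hypot(out[1]-out[4],out[2]-out[5]))
print('port');joint((460,152),lambda z:[(z+8,25,1),(z+24,12.5,1)],range(110,150,5))
print('cell');joint((550,-228),lambda z:[(z+36,27,1)],[-2,0,2,4])
print('cell glass');joint((550,-228),lambda z:[(z+36,18,-1)],[-2,0,2,4])
E
```

```text
port
110 [ 83.61 465.   158.75  18.59 446.5  142.25] 24.78911051248108
115 [ 85.33 464.75 157.75  37.06 443.   137.25] 29.888333844495246
120 [ 86.87 464.5  156.75  43.33 446.25 141.25] 23.943944954831483
125 [ 88.17 464.25 155.75  46.29 450.5  146.25] 16.712644913358268
130 [ 89.27 463.75 154.75  49.02 454.75 150.75] 9.848857801796104
135 [ 90.1  463.5  153.75  51.49 459.   155.75] 4.924428900898052
140 [ 90.66 463.25 152.75  53.61 463.25 160.25] 7.5
145 [ 90.87 463.   151.75  55.36 467.5  165.  ] 13.99330196915653
cell
-2 [  42.81  552.5  -230.     22.15  546.75 -231.75] 6.010407640085654
0 [  42.46  552.25 -229.75   22.27  548.   -229.25] 4.2793106921559225
2 [  42.07  552.   -229.25   22.39  549.   -226.75] 3.905124837953327
4 [  41.68  551.75 -229.     22.5   550.25 -223.75] 5.460082416960389
cell glass
-2 [   7.53  551.75 -233.5     3.91  543.75 -230.  ] 8.73212459828649
0 [   7.51  551.5  -233.      3.87  544.75 -227.5 ] 8.707037383633999
2 [   7.43  551.25 -232.5     3.82  546.   -224.75] 9.360822613424528
4 [   7.41  551.   -232.25    3.75  547.25 -222.  ] 10.914439976471536
```

Emit:
{"method": "apply_moves", "body": {"rows": [0.94, 0.77, 0, 0, 0, 0.98, 1, 0.94, 0.77, 0, 0, 0, 0.98, 1, 0.94, 0.77, 0, 0, 0, 0.98, 1, 0.94, 0.77, 0, 0, 0, 0.98, 1, 0.94, 0.77, 0, 0, 0, 0.98, 1, 0.94, 0.77, 0, 0, 0, 0.98, 1, 0.94, 0.77, 0, 0, 0, 0.98, 1, 0.94, 0.77, -0.5, 0, 0, 0.98, 1, 0.94, 0.77, -0.7, 0, 0, 0.98, 1, 0.94, 0.77, -0.8, 0, 0, 0.98, 1, 0.94, 0.77, -0.8, 0, 0, 0.98, 1, 0.94, 0.77, -0.8, 0, 0, 0.98, 1, 0, 0, 0, 0, 0, 0, 1]}}

```text
time_s: 3.02
position: [550.2, -228.0, 134.9]
tcp_rot: [[1.0, -0.003, -0.003], [0.003, 0.003, 1.0], [-0.003, -1.0, 0.003]]
ft_force: [-0.2, 0.5, -0.4]
finger_gap: 85.5
```

```bash
python3 - <<'E'
from fit import *
s=env.state();print(s['time_s'],s['position'],s['tcp_rot'],s['ft_force'],s['q'])
p=s['position']
for n in('scene','top'):
    c=env.camera(n)
    im=c['image'].copy()
    u,v=proj(c,p);print(n,u,v)
    a=cv2.resize(im[int(v)-40:int(v)+60,int(u)-60:int(u)+60],None,fx=4,fy=4,interpolation=cv2.INTER_CUBIC)
    for q in (p,[p[0]+27,p[1],p[2]],[p[0]-27,p[1],p[2]],[p[0],p[1],37]):
        w=proj(c,q); cv2.circle(a,(int((w[0]-int(u)+60.5)*4),int((w[1]-int(v)+40.5)*4)),2,(0,0,255),-1)
    cv2.imwrite(f'pics/g_{n}.png',a)
E
python3 -c "
import cv2,numpy as np
cv2.imwrite('pics/g.png',cv2.resize(np.hstack([cv2.imread('pics/g_scene.png'),cv2.imread('pics/g_top.png')]),None,fx=.83,fy=.83))"
```

```text
3.025 [ 550.21 -227.96  134.93] [[ 1. -0. -0.]
 [ 0.  0.  1.]
 [-0. -1.  0.]] [-0.22  0.48 -0.41] [-33.24  24.8   89.74   0.03  65.7  -33.45]
scene 283.8517485332784 151.4030566315606
top 395.22798383869224 204.8418032863623
```

View pics/g.png

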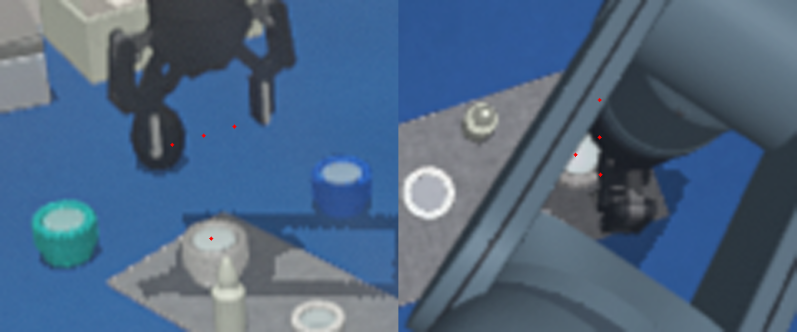

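Scene shows the cell at crop (212,245) under the fingers. The pads sit about 2 px right of the projected TCP, so the scene camera has a bias and the top camera agrees better. Next I correct to about (552,-229.5) and descend.

Emit:
{"method": "apply_moves", "body": {"rows": [0.06, -0.05, -0.9, 0, 0, 0, 1, 0, 0, -1, 0, 0, 0, 1, 0, 0, -1, 0, 0, 0, 1, 0, 0, -0.7, 0, 0, 0, 1, 0, 0, -0.3, 0, 0, 0, 1, 0, 0, 0, 0, 0, 0, 1]}}

```text
time_s: 3.88
position: [551.5, -232.8, 20.8]
tcp_rot: [[1.0, 0.0, 0.001], [-0.001, -0.0, 1.0], [0.0, -1.0, -0.0]]
ft_force: [-0.1, 0.6, -0.3]
finger_gap: 85.5
```

```bash
python3 - <<'E'
from fit import *
s=env.state();p=s['position'];print(p,s['ft_force'])
o=[]
for n in('scene','top'):
    c=env.camera(n); u,v=proj(c,p)
    o.append(cv2.resize(c['image'][int(v)-40:int(v)+40,int(u)-40:int(u)+40],None,fx=5,fy=5,interpolation=cv2.INTER_CUBIC))
cv2.imwrite('pics/g2.png',np.hstack(o))
E
```

```text
[ 551.55 -232.82   20.76] [-0.15  0.58 -0.32]
```

View pics/g2.png

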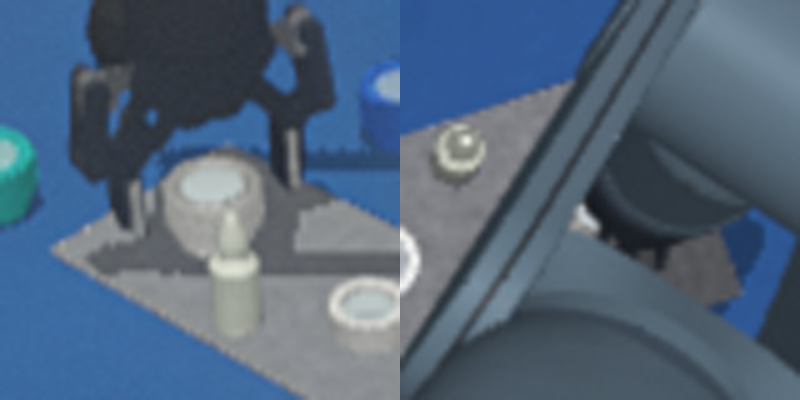

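Emit:
{"method": "apply_moves", "body": {"rows": [0, 0.1, -0.1, 0, 0, 0, 1, 0, 0, 0, 0, 0, 0, 1, 0, 0, 0, 0, 0, 0, 0, 0, 0, 0, 0, 0, 0, 0, 0, 0, 0, 0, 0, 0, 0, 0, 0, 0, 0, 0, 0, 0, 0, 0, 0, 0, 0, 0, 0, 0, 0, 0, 0, 0, 0, 0]}}

```text
time_s: 4.97
position: [552.1, -229.1, 17.8]
tcp_rot: [[1.0, 0.001, 0.0], [-0.0, -0.0, 1.0], [0.001, -1.0, -0.0]]
ft_force: [-0.6, 1.5, 5.6]
finger_gap: 52.5
```

Emit:
{"method": "apply_moves", "body": {"rows": [0, 0, 0.3, 0, 0, 0, 0, 0, 0, 0.7, 0, 0, 0, 0, 0, 0, 1, 0, 0, 0, 0, 0, 0, 1, 0, 0, 0, 0, 0, 0, 1, 0, 0, 0, 0, 0, 0, 1, 0, 0, 0, 0, 0, 0, 1, 0, 0, 0, 0, 0, 0, 0.3, 0, 0, 0, 0, 0, 0, 0, 0, 0, 0, 0]}}

```text
time_s: 6.1
position: [551.7, -228.9, 206.2]
tcp_rot: [[1.0, 0.0, 0.0], [-0.0, -0.0, 1.0], [0.0, -1.0, -0.0]]
ft_force: [-0.1, 0.8, -2.5]
finger_gap: 52.7
```

Emit:
{"method": "apply_moves", "body": {"rows": [-0.1, 0.4, 0, 0, 0, 0, 0, -0.2, 0.8, 0, 0, 0, 0, 0, -0.23, 1, 0, 0, 0, 0, 0, -0.23, 1, 0, 0, 0, 0, 0, -0.23, 1, 0, 0, 0, 0, 0, -0.23, 1, 0, 0, 0, 0, 0, -0.23, 1, 0, 0, 0, 0, 0, -0.23, 1, 0, 0, 0, 0, 0, -0.23, 1, 0, 0, 0, 0, 0, -0.23, 1, 0, 0, 0, 0, 0, -0.23, 1, 0, 0, 0, 0, 0, -0.23, 1, 0, 0, 0, 0, 0, -0.23, 0.96, 0, 0, 0, 0, 0, -0.12, 0.6, 0, 0, 0, 0, 0, 0, 0, 0, 0, 0, 0, 0, 0, 0, 0, 0, 0, 0, 0]}}

```text
time_s: 8.1
position: [462.4, 154.0, 206.0]
tcp_rot: [[1.0, -0.001, -0.001], [0.001, -0.0, 1.0], [-0.001, -1.0, -0.0]]
ft_force: [-0.1, -0.7, -2.0]
finger_gap: 52.8
```

```bash
python3 - <<'E'
from fit import *
s=env.state();p=s['position'];print(s['time_s'],p,s['ft_force'],s['q'])
o=[]
for n in('scene','top'):
    c=env.camera(n); u,v=proj(c,p); cv2.imwrite(f'pics/h_{n}.png',c['image'])
    o.append(cv2.resize(c['image'][int(v)-40:int(v)+50,int(u)-40:int(u)+40],None,fx=5,fy=5,interpolation=cv2.INTER_CUBIC))
cv2.imwrite('pics/g3.png',np.hstack(o))
E
```

```text
8.1 [462.41 154.04 205.99] [-0.14 -0.7  -2.03] [ 5.3  10.22 99.65 -0.02 70.17  5.24]
```

View pics/g3.png

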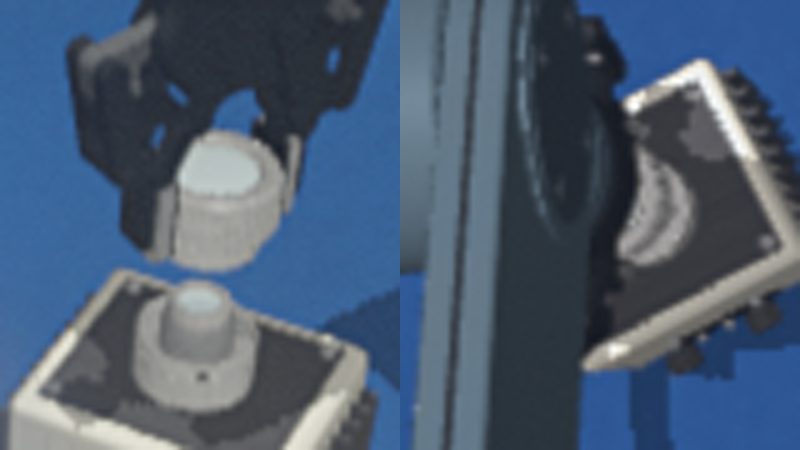

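```bash
python3 - <<'E'
from fit import *
c=env.camera('scene')
b=fitc(c,460,156,[(144,25,1),(160,12.5,1)],rng=6);print(b)
X,Y=b[1:];f=189.7
g=gaussian_filter(c['image'].astype(float).mean(2),0.5)
def ov(x,y,f): return overlay(c,[(X,Y,144,25),(X,Y,160,12.5),(x,y,f+36,27),(x,y,f+12,27),(x,y,f,21.5)],proj(c,(X,Y,185)),w=44,h=70,k=8)
cv2.imwrite('pics/o1.png',np.hstack([ov(X,Y,f),cv2.resize(c['image'][:1,:1],(10,560)),ov(X+0,Y+0,400)]))
E
```

```text
(np.float64(31.938341574439516), np.float64(459.75), np.float64(156.75))
```

View pics/o1.png

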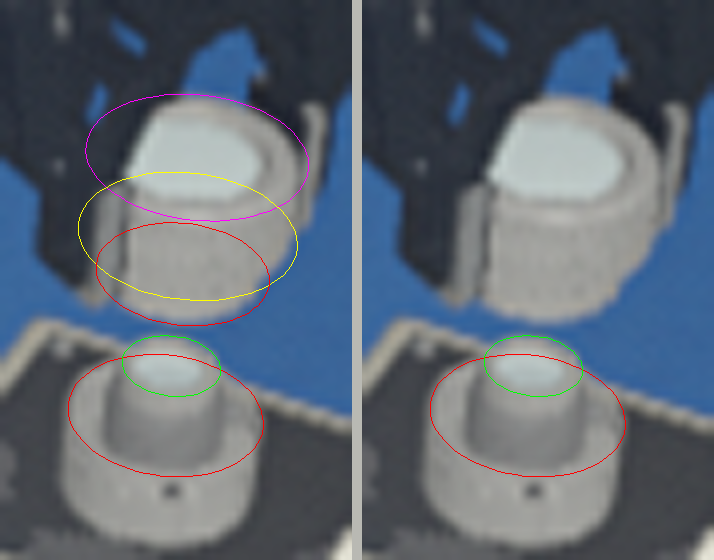

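Cell is held level; in the scene overlay it lies over the port within about 1 mm (the skirt arc lines up with the model). Descending gently.

Emit:
{"method": "apply_moves", "body": {"rows": [0.02, 0, -0.6, 0, 0, 0, 0, 0, 0, -0.5, 0, 0, 0, 0, 0, 0, -0.1, 0, 0, 0, 0, 0, 0, -0.07, 0, 0, 0, 0, 0, 0, 0, 0, 0, 0, 0]}}

```text
time_s: 8.88
position: [464.1, 153.8, 168.5]
tcp_rot: [[1.0, 0.001, 0.0], [-0.0, 0.0, 1.0], [0.001, -1.0, 0.0]]
ft_force: [-0.1, -0.4, -1.6]
finger_gap: 52.7
```

Emit:
{"method": "apply_moves", "body": {"rows": [0, 0, -0.06, 0, 0, 0, 0, 0, 0, -0.06, 0, 0, 0, 0, 0, 0, 0, 0, 0, 0, 0]}}

```text
time_s: 9.25
position: [463.5, 154.0, 164.5]
tcp_rot: [[1.0, -0.001, -0.0], [0.0, 0.0, 1.0], [-0.001, -1.0, 0.0]]
ft_force: [0.5, -0.2, -0.9]
finger_gap: 52.6
```

Emit:
{"method": "apply_moves", "body": {"rows": [0, 0, -0.04, 0, 0, 0, 0, 0, 0, 0, 0, 0, 0, 0]}}

```text
time_s: 9.5
position: [463.3, 154.1, 163.2]
tcp_rot: [[1.0, -0.001, 0.0], [-0.0, 0.0, 1.0], [-0.001, -1.0, 0.0]]
ft_force: [-1.7, 1.3, -0.4]
finger_gap: 52.2
```

Emit:
{"method": "apply_moves", "body": {"rows": [0, 0, -0.04, 0, 0, 0, 0, 0, 0, 0, 0, 0, 0, 0]}}

```text
time_s: 9.75
position: [463.2, 154.1, 161.8]
tcp_rot: [[1.0, -0.001, -0.0], [0.0, 0.0, 1.0], [-0.001, -1.0, 0.0]]
ft_force: [-2.8, 3.0, -2.4]
finger_gap: 52.9
```

Emit:
{"method": "apply_moves", "body": {"rows": [-0.02, 0.02, -0.03, 0, 0, 0, 0, 0, 0, 0, 0, 0, 0, 0]}}

```text
time_s: 10.0
position: [463.2, 154.3, 161.2]
tcp_rot: [[1.0, -0.0, -0.0], [0.0, -0.0, 1.0], [-0.0, -1.0, -0.0]]
ft_force: [-3.2, 1.7, -1.9]
finger_gap: 52.8
```

Emit:
{"method": "apply_moves", "body": {"rows": [0, 0, -0.03, 0, 0, 0, 0, 0, 0, 0, 0, 0, 0, 0]}}

```text
time_s: 10.25
position: [463.2, 154.3, 160.3]
tcp_rot: [[1.0, -0.0, 0.0], [-0.0, -0.0, 1.0], [-0.0, -1.0, -0.0]]
ft_force: [-2.9, 2.1, -2.8]
finger_gap: 52.3
```

Emit:
{"method": "apply_moves", "body": {"rows": [-0.02, 0.02, -0.05, 0, 0, 0, 0, 0, 0, 0, 0, 0, 0, 0]}}

```text
time_s: 10.5
position: [463.1, 154.8, 159.0]
tcp_rot: [[1.0, 0.001, -0.0], [0.0, -0.0, 1.0], [0.001, -1.0, -0.0]]
ft_force: [0.4, 0.1, -1.0]
finger_gap: 52.7
```

Emit:
{"method": "apply_moves", "body": {"rows": [0, 0, -0.05, 0, 0, 0, 0, 0, 0, 0, 0, 0, 0, 0]}}

```text
time_s: 10.75
position: [463.1, 154.9, 157.4]
tcp_rot: [[1.0, 0.001, 0.0], [-0.0, -0.0, 1.0], [0.001, -1.0, -0.0]]
ft_force: [-0.8, 0.7, -2.1]
finger_gap: 52.7
```

```bash
cat > look.py <<'E'
from fit import *
import sys
s=env.state();p=s['position'];print(s['time_s'],p,s['ft_force'],s['wrist_torque'],s['tcp_rot'])
c=env.camera('scene');u,v=proj(c,p)
cv2.imwrite(sys.argv[1],cv2.resize(c['image'][int(v)-35:int(v)+45,int(u)-40:int(u)+40],None,fx=7,fy=7,interpolation=cv2.INTER_CUBIC))
E
python3 look.py pics/i1.png
```

```text
10.75 [463.06 154.9  157.45] [-0.79  0.68 -2.11] [0.02 0.11 0.01] [[ 1.  0.  0.]
 [-0. -0.  1.]
 [ 0. -1. -0.]]
```

View pics/i1.png

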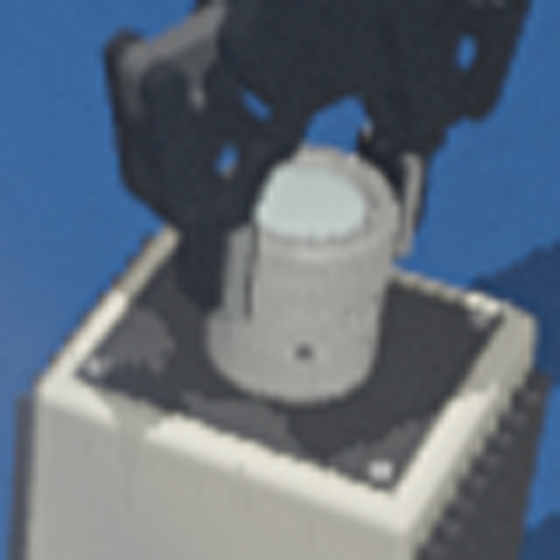

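Scene shows the cell's skirt down inside the rim, concentric with it and upright. Continuing until something pushes back.

Emit:
{"method": "apply_moves", "body": {"rows": [0, 0, -0.04, 0, 0, 0, 0, 0, 0, 0, 0, 0, 0, 0]}}

```text
time_s: 11.05
position: [462.8, 155.0, 156.2]
tcp_rot: [[1.0, 0.0, 0.0], [-0.0, -0.0, 1.0], [0.0, -1.0, -0.0]]
ft_force: [-0.3, 0.2, -0.6]
finger_gap: 52.3
```

Emit:
{"method": "apply_moves", "body": {"rows": [0, 0, -0.04, 0, 0, 0, 0, 0, 0, 0, 0, 0, 0, 0]}}

```text
time_s: 11.3
position: [462.9, 155.0, 155.5]
tcp_rot: [[1.0, 0.001, -0.0], [0.0, 0.0, 1.0], [0.001, -1.0, 0.0]]
ft_force: [-0.7, -0.2, 4.0]
finger_gap: 52.8
```

Emit:
{"method": "apply_moves", "body": {"rows": [0, 0, -0.04, 0, 0, 0, 0, 0, 0, 0, 0, 0, 0, 0]}}

```text
time_s: 11.55
position: [462.9, 155.0, 154.2]
tcp_rot: [[1.0, 0.001, 0.0], [-0.0, 0.0, 1.0], [0.001, -1.0, 0.0]]
ft_force: [-1.1, -0.3, 5.7]
finger_gap: 52.4
```

Emit:
{"method": "apply_moves", "body": {"rows": [0, 0, -0.04, 0, 0, 0, 0, 0, 0, 0, 0, 0, 0, 0]}}

```text
time_s: 11.8
position: [462.9, 155.0, 153.1]
tcp_rot: [[1.0, 0.001, -0.0], [0.0, 0.0, 1.0], [0.001, -1.0, 0.0]]
ft_force: [-2.1, -0.1, 7.3]
finger_gap: 52.4
```

```bash
python3 look.py pics/i2.png; python3 - <<'E'
from fit import *
c=env.camera('scene')
X,Y=459.75,156.75
o=[]
for f in (136,147):
    o.append(overlay(c,[(X,Y,144,25),(X,Y,f+36,27),(X,Y,f+12,27)],proj(c,(X,Y,160)),w=44,h=60,k=8))
cv2.imwrite('pics/o2.png',np.hstack(o))
E
```

```text
11.8 [462.93 155.03 153.12] [-2.06 -0.09  7.27] [-0.07  0.28  0.04] [[ 1.  0. -0.]
 [ 0.  0.  1.]
 [ 0. -1.  0.]]
```

View pics/o2.png

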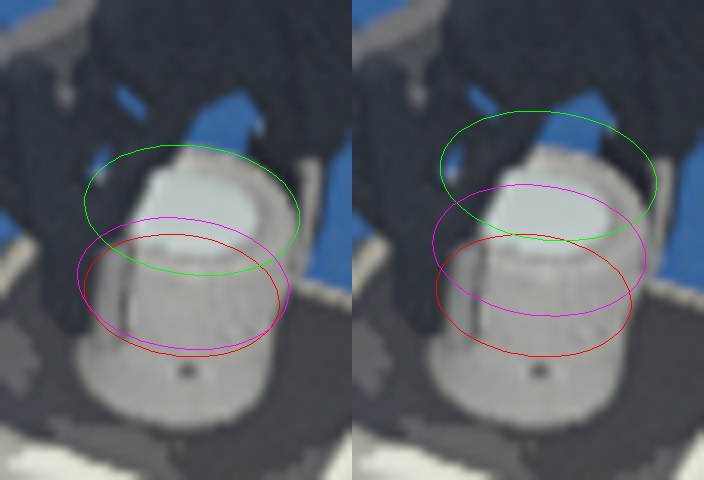

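Force rises about 1.4 N per mm from z≈155.8, the spring's rate, and the overlay matches the near-home height (left, face 136): the keyways met the pins without turning. Pushing home until a hard stop.

Emit:
{"method": "apply_moves", "body": {"rows": [0, 0, -0.04, 0, 0, 0, 0, 0, 0, 0, 0, 0, 0, 0]}}

```text
time_s: 12.15
position: [463.0, 155.0, 152.1]
tcp_rot: [[1.0, 0.001, -0.0], [0.0, 0.0, 1.0], [0.001, -1.0, 0.0]]
ft_force: [-2.5, -1.0, 8.2]
finger_gap: 52.3
```

Emit:
{"method": "apply_moves", "body": {"rows": [0, 0, -0.03, 0, 0, 0, 0, 0, 0, 0, 0, 0, 0, 0]}}

```text
time_s: 12.4
position: [463.0, 155.0, 151.7]
tcp_rot: [[1.0, 0.001, -0.0], [0.0, -0.0, 1.0], [0.001, -1.0, -0.0]]
ft_force: [-3.6, -0.6, 12.2]
finger_gap: 52.4
```

Emit:
{"method": "apply_moves", "body": {"rows": [0, 0, -0.03, 0, 0, 0, 0, 0, 0, 0, 0, 0, 0, 0]}}

```text
time_s: 12.65
position: [463.0, 155.0, 151.7]
tcp_rot: [[1.0, 0.002, -0.0], [0.0, -0.0, 1.0], [0.002, -1.0, -0.0]]
ft_force: [-6.7, -1.1, 19.0]
finger_gap: 52.6
```

Emit:
{"method": "apply_moves", "body": {"rows": [0, 0, 0, 0, 0, 0, 0, 0, 0, 0, 0, 0, 0, 0, 0, 0, 0, 0, 0, 0, 0]}}

```text
time_s: 13.02
position: [463.0, 155.0, 151.7]
tcp_rot: [[1.0, 0.002, -0.0], [0.0, -0.0, 1.0], [0.002, -1.0, -0.0]]
ft_force: [-5.5, -1.2, 17.9]
finger_gap: 52.2
```

```bash
python3 look.py pics/i3.png
```

```text
13.025 [462.99 155.02 151.69] [-5.51 -1.23 17.92] [-0.12  1.09  0.  ] [[ 1.  0. -0.]
 [ 0. -0.  1.]
 [ 0. -1. -0.]]
```

View pics/i3.png

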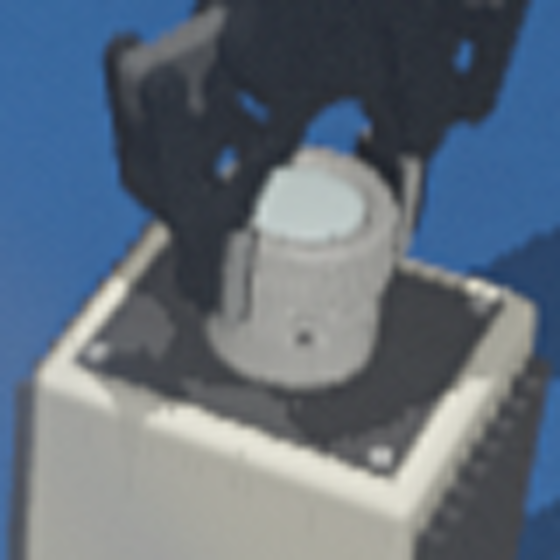

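The picture shows the cell low in the rim at about (310,270), upright, with the head just above the rim top, and the pads still on it.

```bash
python3 - <<'E'
from h import *
print(env.close_job()); s=env.state(); print(s['time_s'],s['position'],s['ft_force'],s['finger_gap'])
E
```

```text
the job is handed in; nothing more can be done
None
the job is handed in; nothing more can be done
```

The lens cell is on the lamp house port, and the gripper was still holding it pushed fully home when I handed the job in at about 13 s of the 58 s. I took the silver knurled cell from the mat and left the blue and turquoise look-alikes alone.

- **Keyways:** no turning was needed. They happened to line up with the pins as the cell came down, so it went straight past the 11 mm stop.
- **Seating:** the seat ring began pushing back at a tool height of about 155.8 mm, rising roughly 1.4 N per mm. Travel ended in a hard stop at 151.7 mm, about 4 mm later, which matches the ring's full stroke.
- **Hold:** at the last check the upward force was about 18 N, with the gripper closed on the head (reading 52 mm) and the tool vertical. The last picture shows the cell low in the rim, upright and centred.

**What disagreed or went unchecked:**
- The two cameras differed by about 4 mm. I trusted the top one, then eased the cell about 1 mm sideways using the contact forces.
- At the end a side force of about 5.5 N and a moment of about 1.1 N m remained at the wrist. I did not find out why.
- I did not check the pins by turning the cell. The evidence for full seating is the spring force, the travel and the pictures.
- I did not re-measure the bystander objects at the end. I saw no sign of touching any of them.

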